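# Fill the empty pockets of a foam plinth and set the bonding timer

### The job

Two of the six pockets in the dark foam plinth are empty: take spare feet from the tray that fit (the 44 mm ones, not the wide ones) and set one, stud up and fully home, in each empty pocket, without dropping it. Then turn the timer's dial so that its white pointer points at the white tab on the scale. Leave the feet already seated, the wide feet, the third spare and everything else where they are.

Things in the scene. Friction and masses are not known exactly. Their poses are not given: they have to be found in the camera images.
- plinth: dark grey foam block, fixed, 150 (x) x 212 (y) x 50 (z) mm, flat on the table. Origin: centre of its underside. Its top has six round pockets, 2 along x by 3 along y, 62 mm apart, 48 mm in diameter with a 2 mm chamfer, 14 mm deep. Four of them already hold a foot, two are empty; which two differs each time
- pocket0 (a point): centre of the FLOOR of pocket 0 of the dark foam plinth (14 mm below the plinth's top face). Axes as the plinth's; z up. In the plinth's frame at x = -31, y = -62, z = 36 mm. A foot seated fully home has its origin at this point and its disc flush with the plinth's top
- pocket1 (a point): centre of the FLOOR of pocket 1 of the dark foam plinth (14 mm below the plinth's top face). Axes as the plinth's; z up. In the plinth's frame at x = -31, y = 0, z = 36 mm. A foot seated fully home has its origin at this point and its disc flush with the plinth's top
- pocket2 (a point): centre of the FLOOR of pocket 2 of the dark foam plinth (14 mm below the plinth's top face). Axes as the plinth's; z up. In the plinth's frame at x = -31, y = 62, z = 36 mm. A foot seated fully home has its origin at this point and its disc flush with the plinth's top
- pocket3 (a point): centre of the FLOOR of pocket 3 of the dark foam plinth (14 mm below the plinth's top face). Axes as the plinth's; z up. In the plinth's frame at x = 31, y = -62, z = 36 mm. A foot seated fully home has its origin at this point and its disc flush with the plinth's top
- pocket4 (a point): centre of the FLOOR of pocket 4 of the dark foam plinth (14 mm below the plinth's top face). Axes as the plinth's; z up. In the plinth's frame at x = 31, y = 0, z = 36 mm. A foot seated fully home has its origin at this point and its disc flush with the plinth's top
- pocket5 (a point): centre of the FLOOR of pocket 5 of the dark foam plinth (14 mm below the plinth's top face). Axes as the plinth's; z up. In the plinth's frame at x = 31, y = 62, z = 36 mm. A foot seated fully home has its origin at this point and its disc flush with the plinth's top
- foot_a: machine foot that already stands in a pocket (which one differs each time); leave alone. Steel: a disc 44 mm wide, 14 mm high, with an upright round stud 20 mm thick in its middle; 46 mm high in all, about 200 g. Origin: centre of its underside, z up. Grip the stud from above, 18 to 44 mm above the underside.
- foot_b: machine foot that already stands in a pocket (which one differs each time); leave alone. Steel: a disc 44 mm wide, 14 mm high, with an upright round stud 20 mm thick in its middle; 46 mm high in all, about 200 g. Origin: centre of its underside, z up. Grip the stud from above, 18 to 44 mm above the underside.
- foot_c: machine foot that already stands in a pocket (which one differs each time); leave alone. Steel: a disc 44 mm wide, 14 mm high, with an upright round stud 20 mm thick in its middle; 46 mm high in all, about 200 g. Origin: centre of its underside, z up. Grip the stud from above, 18 to 44 mm above the underside.
- foot_d: machine foot that already stands in a pocket (which one differs each time); leave alone. Steel: a disc 44 mm wide, 14 mm high, with an upright round stud 20 mm thick in its middle; 46 mm high in all, about 200 g. Origin: centre of its underside, z up. Grip the stud from above, 18 to 44 mm above the underside.
- foot_e: spare machine foot (three alike) upright in a fixed grey tray (226 x 156 mm, floor 4 mm, walls 18 mm high) among six spots 64 mm or more apart, 36 mm or more from the walls. Steel: a disc 44 mm wide, 14 mm high, with an upright round stud 20 mm thick in its middle; 46 mm high in all, about 200 g. Origin: centre of its underside, z up. Grip the stud from above, 18 to 44 mm above the underside.
- foot_f: spare machine foot (three alike) upright in a fixed grey tray (226 x 156 mm, floor 4 mm, walls 18 mm high) among six spots 64 mm or more apart, 36 mm or more from the walls. Steel: a disc 44 mm wide, 14 mm high, with an upright round stud 20 mm thick in its middle; 46 mm high in all, about 200 g. Origin: centre of its underside, z up. Grip the stud from above, 18 to 44 mm above the underside.
- foot_g: spare machine foot (three alike) upright in a fixed grey tray (226 x 156 mm, floor 4 mm, walls 18 mm high) among six spots 64 mm or more apart, 36 mm or more from the walls. Steel: a disc 44 mm wide, 14 mm high, with an upright round stud 20 mm thick in its middle; 46 mm high in all, about 200 g. Origin: centre of its underside, z up. Grip the stud from above, 18 to 44 mm above the underside.
- wide_a: foot of the wrong size, standing in the tray among the spares: same stud and heights as the spares, but its disc is 56 mm in diameter, too wide for the pockets; leave alone. Origin: centre of its underside
- wide_b: foot of the wrong size, standing in the tray among the spares: same stud and heights as the spares, but its disc is 56 mm in diameter, too wide for the pockets; leave alone. Origin: centre of its underside
- dial (a joint): angle (rad) of the dial knob on the bonding timer, a fixed grey box 150 x 150 x 56 mm on the table with a black scale disc 128 mm wide and white ticks every 15 degrees on its flat top. Range 0 to 3.14; it grows as the knob turns clockwise seen from above. Turning takes about 0.04 N m and it stays where it is left
- dial_grip (a point): point on the dial's vertical axis at the height to grip, 93 mm above the table. The knob is a black bar 46 mm long (this point's x), 14 mm thick (its y) and 32 mm high, from 68 to 100 mm above the table, on a low round foot. Axes turn with the knob: a white pointer line lies on the top of the bar at its -x end, z up
- tab: small white pointed tab on the black scale: the mark. Origin on the dial's axis, at the top of the box; the tab lies along this body's -x, 50 to 64 mm from the axis, 5 mm high, its point towards the axis. Fixed during a run; where on the scale it sits differs each time. The dial is on the mark when the dial's -x and this -x point the same way; from the start that is 0.4 to 1.4 rad clockwise
- jar: closed glass jar, 60 mm wide, 75 mm high; leave alone
- cartridge: white sealant cartridge lying along y, 50 mm thick, 275 mm long; leave alone
- brush: glue brush lying flat on the table, origin on the table below it; leave alone
- ear_muffs: yellow ear muffs with a black band, 77 mm high; leave alone
- collar: steel collar (flat ring) lying in the tray, 42 mm outside, 24 mm inside, 12 mm high; leave alone
Things that resemble listed ones, but are neither listed nor needed, are in the scene too. What is shaped like the foot_f but green or purple is not meant.

How it is judged (in metres and radians):
On the way, in this order (a step that is already met when the one before it is completed fails the run):
1. a spare foot stands fully home in a pocket that was empty (((distance between foot_e and pocket0 below 0.0045 m and angle between foot_e's own z axis and vertical below 0.06 rad) or (distance between foot_e and pocket1 below 0.0045 m and angle between foot_e's own z axis and vertical below 0.06 rad) or (distance between foot_e and pocket2 below 0.0045 m and angle between foot_e's own z axis and vertical below 0.06 rad) or (distance between foot_e and pocket3 below 0.0045 m and angle between foot_e's own z axis and vertical below 0.06 rad) or (distance between foot_e and pocket4 below 0.0045 m and angle between foot_e's own z axis and vertical below 0.06 rad) or (distance between foot_e and pocket5 below 0.0045 m and angle between foot_e's own z axis and vertical below 0.06 rad) or (distance between foot_f and pocket0 below 0.0045 m and angle between foot_f's own z axis and vertical below 0.06 rad) or (distance between foot_f and pocket1 below 0.0045 m and angle between foot_f's own z axis and vertical below 0.06 rad) or (distance between foot_f and pocket2 below 0.0045 m and angle between foot_f's own z axis and vertical below 0.06 rad) or (distance between foot_f and pocket3 below 0.0045 m and angle between foot_f's own z axis and vertical below 0.06 rad) or (distance between foot_f and pocket4 below 0.0045 m and angle between foot_f's own z axis and vertical below 0.06 rad) or (distance between foot_f and pocket5 below 0.0045 m and angle between foot_f's own z axis and vertical below 0.06 rad) or (distance between foot_g and pocket0 below 0.0045 m and angle between foot_g's own z axis and vertical below 0.06 rad) or (distance between foot_g and pocket1 below 0.0045 m and angle between foot_g's own z axis and vertical below 0.06 rad) or (distance between foot_g and pocket2 below 0.0045 m and angle between foot_g's own z axis and vertical below 0.06 rad) or (distance between foot_g and pocket3 below 0.0045 m and angle between foot_g's own z axis and vertical below 0.06 rad) or (distance between foot_g and pocket4 below 0.0045 m and angle between foot_g's own z axis and vertical below 0.06 rad) or (distance between foot_g and pocket5 below 0.0045 m and angle between foot_g's own z axis and vertical below 0.06 rad))), for 0.2 s.
2. all six pockets hold a foot, fully home and upright (((distance between foot_a and pocket0 below 0.0045 m and angle between foot_a's own z axis and vertical below 0.06 rad) or (distance between foot_b and pocket0 below 0.0045 m and angle between foot_b's own z axis and vertical below 0.06 rad) or (distance between foot_c and pocket0 below 0.0045 m and angle between foot_c's own z axis and vertical below 0.06 rad) or (distance between foot_d and pocket0 below 0.0045 m and angle between foot_d's own z axis and vertical below 0.06 rad) or (distance between foot_e and pocket0 below 0.0045 m and angle between foot_e's own z axis and vertical below 0.06 rad) or (distance between foot_f and pocket0 below 0.0045 m and angle between foot_f's own z axis and vertical below 0.06 rad) or (distance between foot_g and pocket0 below 0.0045 m and angle between foot_g's own z axis and vertical below 0.06 rad)) and ((distance between foot_a and pocket1 below 0.0045 m and angle between foot_a's own z axis and vertical below 0.06 rad) or (distance between foot_b and pocket1 below 0.0045 m and angle between foot_b's own z axis and vertical below 0.06 rad) or (distance between foot_c and pocket1 below 0.0045 m and angle between foot_c's own z axis and vertical below 0.06 rad) or (distance between foot_d and pocket1 below 0.0045 m and angle between foot_d's own z axis and vertical below 0.06 rad) or (distance between foot_e and pocket1 below 0.0045 m and angle between foot_e's own z axis and vertical below 0.06 rad) or (distance between foot_f and pocket1 below 0.0045 m and angle between foot_f's own z axis and vertical below 0.06 rad) or (distance between foot_g and pocket1 below 0.0045 m and angle between foot_g's own z axis and vertical below 0.06 rad)) and ((distance between foot_a and pocket2 below 0.0045 m and angle between foot_a's own z axis and vertical below 0.06 rad) or (distance between foot_b and pocket2 below 0.0045 m and angle between foot_b's own z axis and vertical below 0.06 rad) or (distance between foot_c and pocket2 below 0.0045 m and angle between foot_c's own z axis and vertical below 0.06 rad) or (distance between foot_d and pocket2 below 0.0045 m and angle between foot_d's own z axis and vertical below 0.06 rad) or (distance between foot_e and pocket2 below 0.0045 m and angle between foot_e's own z axis and vertical below 0.06 rad) or (distance between foot_f and pocket2 below 0.0045 m and angle between foot_f's own z axis and vertical below 0.06 rad) or (distance between foot_g and pocket2 below 0.0045 m and angle between foot_g's own z axis and vertical below 0.06 rad)) and ((distance between foot_a and pocket3 below 0.0045 m and angle between foot_a's own z axis and vertical below 0.06 rad) or (distance between foot_b and pocket3 below 0.0045 m and angle between foot_b's own z axis and vertical below 0.06 rad) or (distance between foot_c and pocket3 below 0.0045 m and angle between foot_c's own z axis and vertical below 0.06 rad) or (distance between foot_d and pocket3 below 0.0045 m and angle between foot_d's own z axis and vertical below 0.06 rad) or (distance between foot_e and pocket3 below 0.0045 m and angle between foot_e's own z axis and vertical below 0.06 rad) or (distance between foot_f and pocket3 below 0.0045 m and angle between foot_f's own z axis and vertical below 0.06 rad) or (distance between foot_g and pocket3 below 0.0045 m and angle between foot_g's own z axis and vertical below 0.06 rad)) and ((distance between foot_a and pocket4 below 0.0045 m and angle between foot_a's own z axis and vertical below 0.06 rad) or (distance between foot_b and pocket4 below 0.0045 m and angle between foot_b's own z axis and vertical below 0.06 rad) or (distance between foot_c and pocket4 below 0.0045 m and angle between foot_c's own z axis and vertical below 0.06 rad) or (distance between foot_d and pocket4 below 0.0045 m and angle between foot_d's own z axis and vertical below 0.06 rad) or (distance between foot_e and pocket4 below 0.0045 m and angle between foot_e's own z axis and vertical below 0.06 rad) or (distance between foot_f and pocket4 below 0.0045 m and angle between foot_f's own z axis and vertical below 0.06 rad) or (distance between foot_g and pocket4 below 0.0045 m and angle between foot_g's own z axis and vertical below 0.06 rad)) and ((distance between foot_a and pocket5 below 0.0045 m and angle between foot_a's own z axis and vertical below 0.06 rad) or (distance between foot_b and pocket5 below 0.0045 m and angle between foot_b's own z axis and vertical below 0.06 rad) or (distance between foot_c and pocket5 below 0.0045 m and angle between foot_c's own z axis and vertical below 0.06 rad) or (distance between foot_d and pocket5 below 0.0045 m and angle between foot_d's own z axis and vertical below 0.06 rad) or (distance between foot_e and pocket5 below 0.0045 m and angle between foot_e's own z axis and vertical below 0.06 rad) or (distance between foot_f and pocket5 below 0.0045 m and angle between foot_f's own z axis and vertical below 0.06 rad) or (distance between foot_g and pocket5 below 0.0045 m and angle between foot_g's own z axis and vertical below 0.06 rad))), for 0.2 s.
3. the dial's pointer is turned to the tab (angle between the x axis of dial_grip and the x axis of tab, either way round below 0.1 rad), for 0.2 s.
At the end, for the whole second after the job is handed in: Each of the six pockets holds a 44 mm foot, its origin within 4.5 mm of the centre of the pocket's floor and upright within 0.06 rad; the third spare stands upright in the tray within 40 mm of where it began; the dial points at the tab within 0.10 rad; everything is at rest (all of step 2 and angle between the x axis of dial_grip and the x axis of tab, either way round below 0.1 rad and ((distance of foot_e from where it was at the start of the episode below 0.04 m and angle between foot_e's own z axis and vertical below 0.06 rad) or (distance of foot_f from where it was at the start of the episode below 0.04 m and angle between foot_f's own z axis and vertical below 0.06 rad) or (distance of foot_g from where it was at the start of the episode below 0.04 m and angle between foot_g's own z axis and vertical below 0.06 rad)) and linear speed of each of foot_a, foot_b, foot_c, foot_d, foot_e, foot_f, foot_g below 0.02 m/s and velocity of joint dial between -0.05 and 0.05 rad/s); the robot touches nothing.
It fails at once if a foot that was already seated is taken out or shifted by more than 6 mm (distance of any of foot_a, foot_b, foot_c, foot_d from where it was at the start of the episode above 0.006 m).
It fails at once if a foot is dropped (faster than 0.5 m/s while the fingers do not hold it) ((linear speed of foot_e above 0.5 m/s and contact force between the fingers and foot_e below 0.1 N) or (linear speed of foot_f above 0.5 m/s and contact force between the fingers and foot_f below 0.1 N) or (linear speed of foot_g above 0.5 m/s and contact force between the fingers and foot_g below 0.1 N)).
It fails at once if a wide foot or a bystander is moved by more than 40 mm (distance of any of wide_a, wide_b, jar, cartridge, brush, ear_muffs, collar from where it was at the start of the episode above 0.04 m).
It also fails if it takes over 58 s, if anything falls off the work surface, if the arm or the gripper's body presses on something with over 40 N, if the wrist force passes 120 N, or if a joint passes its speed limit or range.

### The arm

A 6-joint arm with a two-finger parallel gripper is mounted at the origin on the work surface. World frame = base frame: x ahead of the robot, y to its left, z up, the work surface at z = 0. Lengths are in m, angles in degrees, forces in N, time in s.
With the tool pointing down it reaches from about 0.375 to 0.9 m from the base axis. Payload 3.1 kg.
Tool frame: the origin (TCP) lies at the very end of the fingers, on their centre line; the grasp point (between the pads) lies 19 mm behind it (bot.tcp_to_grasp is the distance from the TCP to the grasp point, in m); z points along the fingers, y is the line along which they close (so a half turn about z gives the same grasp; the last joint's range is limited). The gripper opens to 87 mm and grips with 3 to 60 N. Pads are 19 mm wide; open, the fingers measure 117 mm over their backs; the gripper's body (75 mm by 190 mm) begins 51 mm behind the grasp point.
Start: joints at [-79.67, 30.224, 82.088, -0, 67.689, -10.227], TCP at [0.219, -0.585, 0.223] pointing down, gripper open.
Joint ranges: [-176.69, 176.69], [-43.24, 126.21], [12.49, 139.97], [-82, 262], [0, 151.66], [-163.58, 163.58]. Speed limits (degrees/s): [159.86, 159.86, 180, 180, 180, 180].

### API

Orientations are given as a 3x3 rotation matrix whose columns are the frame's x, y, z axes.
In Python, from rig import telemetry, capture, camera_info, job, bot gives the robot as it stands. The module is installed in compiled form; this text tells all that it offers.
- The arm moves only by the tool carry_out, never from a script. Its argument "deltas" is a list that holds one entry, the list of rows, each a list of 7 numbers: the shift along the tool's x, y, z scaled (see below), then the turn, a rotation vector about the tool's x, y, z scaled (see below), then the closure, from -1 (fully open) to 1 (shut). In form: [[[dx, dy, dz, ax, ay, az, claw], ...]]. A call has exactly 10 rows; each row is the pose to reach, as a shift and turn from the pose commanded when the call began, along the tool's axes at that moment, turning the shorter way round; what a row does not reach only later rows make up. The controller multiplies each number of a shift by 15 cm and each number of a turn by 360 degrees. A row lasts 1/12 s, in which the tool goes at most 41.7 mm and 7.16 degrees, less where a joint would pass 70% of its speed; a pose out of reach is approached as far as the arm can. A call with a number of a shift or a turn outside -1 to 1 is refused whole. A call with a gripper value outside its range is refused whole. The fingers move at their own pace and stop on an object; the grip force is fixed at half the most. Time passes only in rows, so rows that repeat a pose let the fingers close, or fill a call up. It gives the time, the measured TCP pose, the force, the opening and the grip force at its end, in the units of the state.
- telemetry.read_state(): the state, without advancing time (a new reading comes with each control period).
- capture(name): name is "side" or "top"; returns the picture (384x512x3 uint8, red, green, blue); there is no depth.
- camera_info(name): a dict with "mtx" (3x3 intrinsics, pixels), "cam_to_world" (4x4, takes a point from camera to world coordinates). Camera axes: x right, y down, z forward; pixel columns grow to the right and rows downward; lengths in m; the calibration is good to about 2 mm. A picture is of the moment at which its call begins. camera_info takes no time and is no camera call.
- job.hand_in(): hands the job in; it is judged then, once.
The state is a dict: "time_s": time; "joint_positions": joint angles; "qvel": joint speeds; "tau": joint torques, N m; "position": TCP position; "tcp_rot": TCP orientation; "force": force on the tool from outside, world axes, zero at the start; "moment": the same for the moment, N m; "opening": opening from 0.0 (shut) to 1.0 (fully open); "grasp_force": force on a finger pad.
Only numpy, scipy, OpenCV 4.12 (cv2) and the standard library are available. Lean on these libraries where they do the work, as an engineer would, in place of code of your own. Each camera call takes 0.05 s, during which the arm holds its last target. There are 200 camera calls.

## Working session

There is one attempt and no reset: what is moved stays moved. The work goes in short steps, Python scripts to look and compute and a tool call to move; the robot and the scene stay as the last step left them, time stands still between calls to the robot, and variables do not carry over. Pictures are saved under pics/ and viewed, at most 10 in all, crops included, and the job is handed in when it is done.

Besides the shell and the picture viewer there is one more tool, called as name(argument=value, ...), one argument or row to a line, values as JSON. carry_out: Moves the arm, as the interface text tells. Its arguments: {"type":"object","properties":{"deltas":{"type":"array","items":{"type":"array","items":{"type":"array","items":{"type":"number"}}}}},"required":["deltas"]}

```bash
mkdir -p pics; python3 - <<'E'
from rig import *
import cv2,numpy as np
for n in ("top","side"):
    im=capture(n); cv2.imwrite(f"pics/{n}0.png",im[:,:,::-1]); c=camera_info(n); print(n,np.round(c["mtx"],1).tolist(),np.round(c["cam_to_world"],3).tolist())
    cv2.imwrite(f"pics/{n}0v.png",cv2.resize(im[:,:,::-1],(800,600),interpolation=cv2.INTER_CUBIC))
s=telemetry.read_state(); print({k:np.round(v,3).tolist() for k,v in s.items()})
E
```

```text
top [[481.1, 0.0, 250.8], [0.0, 481.1, 190.6], [0.0, 0.0, 1.0]] [[-0.006, -0.972, 0.233, 0.282], [-1.0, 0.005, -0.004, 0.028], [0.002, -0.233, -0.973, 1.294], [0.0, 0.0, 0.0, 1.0]]
side [[383.4, 0.0, 258.6], [0.0, 383.4, 190.9], [0.0, 0.0, 1.0]] [[0.902, -0.331, 0.277, 0.274], [-0.432, -0.668, 0.607, -0.58], [-0.016, -0.667, -0.745, 0.841], [0.0, 0.0, 0.0, 1.0]]
{'time_s': 0.1, 'joint_positions': [-79.669, 30.273, 82.149, -0.001, 67.688, -10.229], 'qvel': [0.151, -0.174, -0.191, -0.021, 0.069, 0.015], 'tau': [0.0, -44.099, -17.715, 0.064, 0.053, -0.0], 'position': [0.219, -0.585, 0.222], 'tcp_rot': [[0.936, 0.351, -0.0], [0.351, -0.936, 0.002], [0.0, -0.002, -1.0]], 'force': [-0.106, -0.299, -0.137], 'moment': [-0.01, 0.043, 0.013], 'grasp_force': 0.0, 'opening': 1.0}
```

View pics/top0v.png

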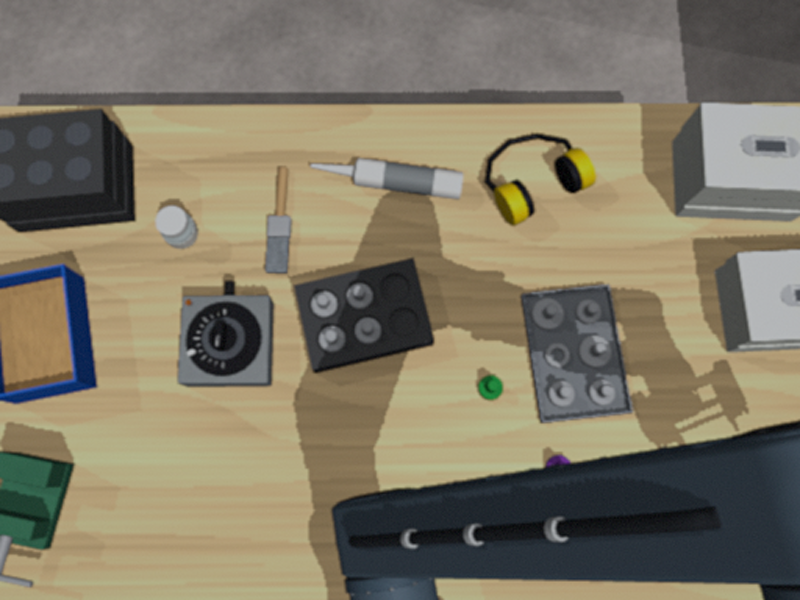

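View pics/side0v.png

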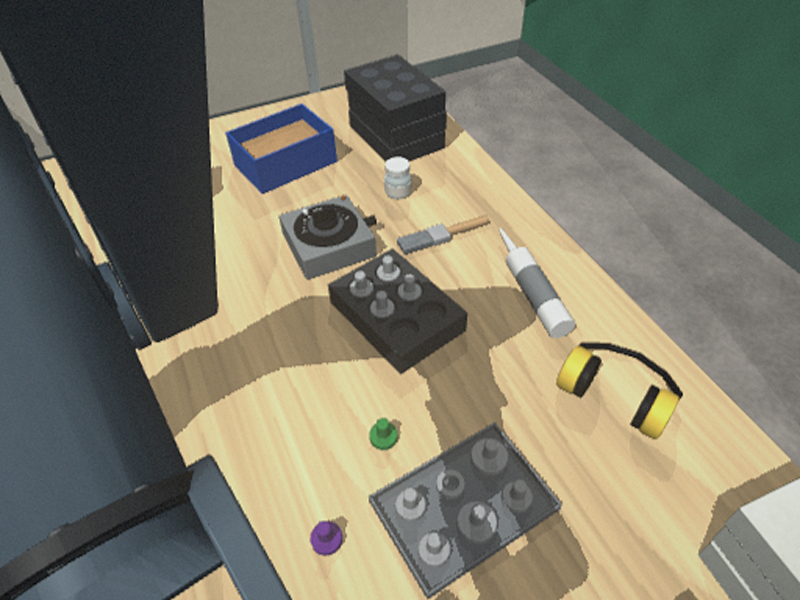

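The top view shows the plinth at (365,315) with its two empty pockets at right (397,287) and (403,321). The tray is at (577,352) and the timer at (226,338), with the pointer and the white tab to its left. The tray's six items are (547,312), (590,311), (558,355, the collar), (596,348), (561,391) and (602,391). Next is an enlarged crop of both areas.

```bash
python3 - <<'E'
import cv2,numpy as np
im=cv2.imread("pics/top0.png")
a=cv2.resize(im[178:274,328:410],None,fx=5,fy=5,interpolation=cv2.INTER_CUBIC)
b=cv2.resize(im[175:255,108:180],None,fx=5,fy=5,interpolation=cv2.INTER_CUBIC)
o=np.zeros((480,780,3),np.uint8);o[:480,:410]=a;o[:400,415:775]=b
cv2.imwrite("pics/crop1.png",np.clip(o*1.6,0,255).astype(np.uint8))
im=cv2.imread("pics/side0.png")
cv2.imwrite("pics/crop2.png",np.clip(cv2.resize(im[265:385,225:365],None,fx=5,fy=5,interpolation=cv2.INTER_CUBIC)*1.5,0,255).astype(np.uint8))
E
```

```text
(no output)
```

View pics/crop1.png

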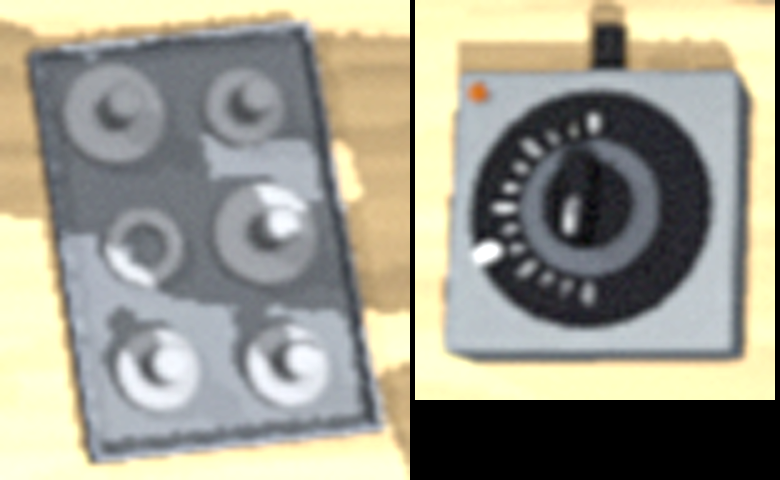

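View pics/crop2.png

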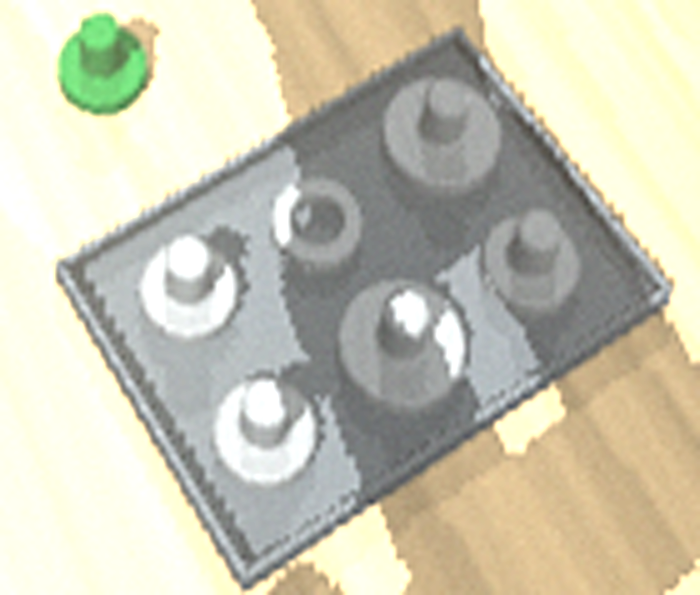

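Tray candidates in the top crop: (115,113) and (265,233) have wide 56 mm discs, so I leave them. (145,245) is the collar, which is a ring. (245,105), (157,367) and (287,362) are the grey 44 mm spares. The green and purple look-alikes lie outside the tray. I'll use the two lit spares at the bottom, (157,367) and (287,362).

```bash
cat > h.py <<'E'
import cv2,numpy as np
from rig import camera_info
def ray(cam,uv,z):
    c=camera_info(cam);M=np.array(c["cam_to_world"]);K=np.array(c["mtx"])
    d=M[:3,:3]@np.linalg.solve(K,[uv[0],uv[1],1.]);o=M[:3,3]
    return o+d*(z-o[2])/d[2]
def proj(cam,p):
    c=camera_info(cam);q=np.linalg.inv(np.array(c["cam_to_world"]))@np.r_[p,1.];q=np.array(c["mtx"])@q[:3];return q[:2]/q[2]
def up(cam_img,box,f=6):
    x0,y0,x1,y1=box
    return cv2.resize(cam_img[y0:y1,x0:x1],None,fx=f,fy=f,interpolation=cv2.INTER_CUBIC)
def px(box,p,f=6): return np.array([(p[0]+.5)/f-.5+box[0],(p[1]+.5)/f-.5+box[1]])
def blobs(img,box,lo,hi,amin,f=6):
    g=cv2.cvtColor(up(img,box,f),cv2.COLOR_BGR2GRAY)
    m=cv2.inRange(g,lo,hi);cs,_=cv2.findContours(m,cv2.RETR_EXTERNAL,cv2.CHAIN_APPROX_NONE)
    return [c for c in cs if cv2.contourArea(c)>amin*f*f]
E
python3 - <<'E'
from h import *
im=cv2.imread("pics/top0.png")
g=cv2.cvtColor(im,cv2.COLOR_BGR2GRAY)
print("tray px",g[240:262:2,352:368:2].tolist()); print("plinth row",g[205:225:3,190:250:3].tolist())
for name,box,lo,hi,z,am in [("spare",(345,240,400,262),118,255,.018,60),("seated",(190,175,250,228),75,255,.05,60),("scale",(112,185,178,248),0,75,.056,900),("white",(112,185,178,248),190,255,.06,2)]:
    for c in blobs(im,box,lo,hi,am):
        e=cv2.fitEllipse(cv2.convexHull(c)); u=px(box,e[0]); w=ray("top",u,z)
        s=w[2]; scale=481/1.27
        print(name,np.round(u,1),np.round(np.array(e[1])/6/scale*1000,1),"ang",round(e[2]),np.round(w*1000,1))
E
```

```text
tray px [[75, 90, 115, 116, 116, 116, 117, 116], [74, 74, 85, 89, 89, 110, 114, 115], [73, 78, 86, 101, 135, 126, 114, 112], [72, 95, 101, 96, 127, 140, 135, 116], [115, 105, 89, 82, 140, 151, 146, 130], [140, 129, 66, 93, 153, 154, 154, 142], [140, 150, 86, 70, 140, 156, 150, 143], [123, 152, 137, 90, 95, 127, 142, 141], [87, 144, 153, 150, 145, 145, 143, 128], [108, 102, 136, 148, 150, 149, 133, 109], [115, 112, 109, 106, 111, 112, 106, 106]]
plinth row [[154, 73, 61, 61, 62, 60, 62, 63, 63, 42, 39, 37, 37, 57, 97, 96, 101, 58, 39, 39], [159, 94, 58, 62, 62, 49, 30, 61, 63, 33, 39, 36, 34, 98, 96, 101, 93, 98, 40, 38], [160, 107, 61, 59, 61, 54, 103, 132, 104, 91, 36, 38, 43, 100, 74, 94, 70, 87, 43, 39], [159, 119, 61, 61, 55, 133, 135, 153, 142, 97, 70, 39, 40, 97, 88, 62, 82, 89, 35, 36], [166, 150, 65, 60, 51, 145, 124, 143, 100, 87, 71, 39, 39, 59, 96, 101, 96, 57, 29, 35], [157, 163, 78, 60, 59, 121, 147, 79, 84, 90, 51, 39, 39, 38, 37, 45, 39, 39, 41, 40], [152, 160, 93, 61, 62, 55, 91, 98, 94, 61, 33, 37, 38, 41, 38, 37, 38, 39, 40, 41]]
spare [359.6 251.5] [42.6 44.5] ang 136 [ 420.7 -264.2   18. ]
spare [385.7 250.6] [42.9 44.4] ang 131 [ 422.6 -333.4   18. ]
seated [211.7 216.3] [42.3 45.1] ang 61 [511.6 126.5  50. ]
seated [234.9 210.9] [41.7 42.8] ang 77 [525.6  65.4  50. ]
seated [ 138.9 -248.4] [  51.3 2338.8] ang 0 [2117.6  395.2   50. ]
seated [207.1 194.3] [44.4 47.1] ang 68 [570.9 139.3  50. ]
seated [229.4 188.7] [40.5 43.4] ang 92 [585.9  80.1  50. ]
seated [201.4 176.2] [ 23.6 108.3] ang 79 [620.8 155.3  50. ]
scale [142.8 216.4] [123.7 130.2] ang 53 [511.1 305.9  56. ]
```

```bash
python3 - <<'E'
from h import *
im=cv2.imread("pics/top0.png")
P=np.array([[-31,0],[-31,62],[31,0],[31,62]])
W=np.array([[525.6,65.4],[511.6,126.5],[585.9,80.1],[570.9,139.3]])
A=P-P.mean(0);B=W-W.mean(0);U,S,Vt=np.linalg.svd(A.T@B);R=(U@Vt).T
t=W.mean(0)-R@P.mean(0);print("yaw",np.degrees(np.arctan2(R[1,0],R[0,0])),"res",np.round(P@R.T+t-W,1).tolist())
for n,p in (("0",(-31,-62)),("3",(31,-62))):
    w=R@p+t;print(n,w,"px top face",proj("top",np.r_[w,50]/1000),proj("side",np.r_[w,50]/1000))
for w in W: print("stud side",proj("side",np.r_[w,82]/1000)*1.5625)
for w in [(420.7,-264.2),(422.6,-333.4)]: print("spare stud side",(proj("side",np.r_[w,50]/1000)-[225,265]+.4)*5)
# empty pockets directly
box=(236,165,282,226);g=cv2.cvtColor(up(im,box),cv2.COLOR_BGR2GRAY)
cv2.imwrite("pics/pk.png",np.clip(np.hstack([up(im,box)]).astype(float)*4-60,0,255).astype(np.uint8))
# dial
box=(112,185,178,248)
for th in (120,150,180):
  for c in blobs(im,box,th,255,1.5):
    if cv2.contourArea(c)/36>60: continue
    m=cv2.moments(c);u=px(box,(m['m10']/m['m00'],m['m01']/m['m00']));e=cv2.minAreaRect(c)
    ax=np.array([511.1,305.9])
    o=[th,np.round(u,1).tolist(),round(m['m00']/36,1)]
    for z in (.057,.06,.1):
        d=ray("top",u,z)[:2]*1000-ax;o.append((round(np.hypot(*d),1),round(np.degrees(np.arctan2(d[1],d[0])),1)))
    print(o)
print("axis px at 100mm",proj("top",[.5111,.3059,.1]))
s=cv2.imread("pics/side0.png")
cv2.imwrite("pics/sd.png",np.hstack([cv2.resize(up(s,(175,120,245,180),5),(420,360)),cv2.resize(cv2.imread("pics/pk.png"),(276,360))]))
E
```

```text
yaw 13.252500074750968 res [[-0.2, 0.1], [-0.4, -0.6], [-0.1, -0.3], [0.7, 0.8]]
0 [539.64513937   5.19513037] px top face [257.74558524 205.57713842] [258.39304897 209.22295969]
3 [599.99403327  19.40818792] px top face [252.21788857 183.45330851] [276.15874998 197.93860198]
stud side [380.88117776 293.45261915]
stud side [359.5516672  273.15045774]
stud side [408.81328802 276.60464279]
stud side [387.06590284 258.12802088]
spare stud side [189.69465312 257.11108294]
spare stud side [268.40982811 402.47887542]
[120, [138.3, 218.9], 2.0, (np.float64(13.1), np.float64(121.5)), (np.float64(12.8), np.float64(125.2)), (np.float64(14.6), np.float64(175.6))]
[120, [125.4, 216.1], 2.1, (np.float64(45.2), np.float64(88.9)), (np.float64(44.4), np.float64(89.6)), (np.float64(34.7), np.float64(101.8))]
[120, [118.0, 209.4], 7.8, (np.float64(68.1), np.float64(74.1)), (np.float64(67.2), np.float64(74.4)), (np.float64(54.5), np.float64(79.4))]
[120, [119.2, 200.7], 3.2, (np.float64(76.3), np.float64(56.5)), (np.float64(75.3), np.float64(56.6)), (np.float64(61.2), np.float64(57.7))]
[120, [160.9, 197.1], 1.5, (np.float64(68.6), np.float64(-41.8)), (np.float64(68.5), np.float64(-42.5)), (np.float64(67.9), np.float64(-52.4))]
[150, [121.6, 225.1], 11.3, (np.float64(58.4), np.float64(113.2)), (np.float64(57.9), np.float64(113.9)), (np.float64(51.8), np.float64(125.5))]
[180, [121.8, 225.0], 4.0, (np.float64(57.8), np.float64(113.0)), (np.float64(57.3), np.float64(113.8)), (np.float64(51.2), np.float64(125.5))]
axis px at 100mm [138.99382042 213.24675235]
```

View pics/sd.png

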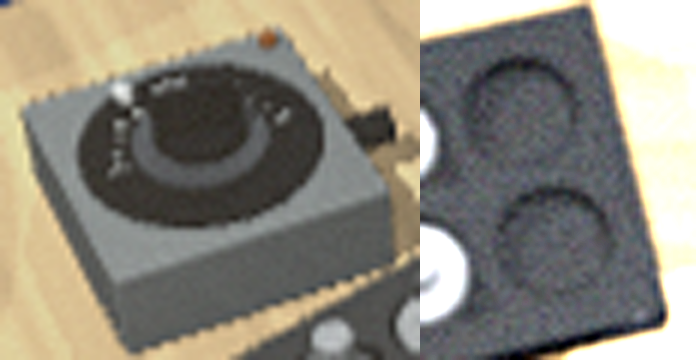

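```bash
cat >> h.py <<'E'
def go(p,turn=0):
    from rig import telemetry
    s=telemetry.read_state();R=np.array(s["tcp_rot"])
    print("t",round(s["time_s"],2),"pos",np.round(s["position"],4),"yaw",np.round(np.degrees(np.arctan2(R[1,0],R[0,0])),2),"shift",np.round(R.T@(np.array(p)-s["position"])/.15,4))
E
python3 - <<'E'
from h import *
s=cv2.imread("pics/side0.png")
for n,box,lo in (("spare",(245,300,300,375),205),("plinth",(205,155,285,210),140)):
    for th in (lo-40,lo-15,lo):
      for c in blobs(s,box,th,255,12):
        m=cv2.moments(c);x,y,w,h=cv2.boundingRect(c);print(n,th,px(box,(x+w/2,y)),px(box,(x+w,y+h)),round(m['m00']/36))
for w in [(420.7,-264.2,50),(422.6,-333.4,50),(525.6,65.4,82),(511.6,126.5,82),(585.9,80.1,82),(570.9,139.3,82)]:
    w=np.array(w)/1000
    a=np.array([proj("side",w+[.01*np.cos(t),.01*np.sin(t),0]) for t in np.linspace(0,6.28,40)]);print("pred top edge centre",a.mean(0)[0],a.min(0)[1])
go([.4226,-.3334,.12])
E
```

```text
spare 165 [293.66666667 366.08333333] [299.58333333 374.58333333] 53
spare 165 [284.08333333 347.08333333] [286.91666667 359.41666667] 31
spare 165 [274.41666667 342.08333333] [280.75       360.58333333] 56
spare 165 [277.58333333 341.08333333] [281.08333333 349.41666667] 43
spare 165 [255.91666667 336.41666667] [267.25       374.58333333] 434
spare 165 [266.08333333 318.08333333] [271.25       331.41666667] 35
spare 165 [258.5        314.91666667] [263.75       330.58333333] 51
spare 165 [262.08333333 312.08333333] [265.75       320.08333333] 42
spare 165 [281.91666667 301.91666667] [284.08333333 313.25      ] 24
spare 165 [254.58333333 299.58333333] [264.58333333 311.91666667] 122
spare 190 [294.08333333 368.41666667] [299.58333333 374.58333333] 31
spare 190 [254.25 336.75] [263.91666667 374.58333333] 396
spare 190 [254.41666667 299.58333333] [264.25 311.25] 110
spare 205 [253.33333333 344.58333333] [262.08333333 374.58333333] 275
spare 205 [249.41666667 299.58333333] [254.25 310.75] 60
plinth 100 [244.16666667 191.08333333] [251.58333333 202.25      ] 81
plinth 100 [243.83333333 1
[... 1139 characters left out ...]
33] 70
plinth 140 [220.33333333 165.58333333] [236.08333333 199.08333333] 193
plinth 140 [247.66666667 163.08333333] [250.75 168.75] 24
plinth 140 [262.5        154.58333333] [284.58333333 185.91666667] 504
plinth 140 [216.         154.58333333] [227.41666667 162.58333333] 46
pred top edge centre 262.64202775728626 311.5612886909167
pred top edge centre 278.3897501490295 340.1530365873103
pred top edge centre 243.8472683106168 185.0628287316626
pred top edge centre 230.19438810553342 172.2362331878551
pred top edge centre 261.72099842061004 174.4145952357623
pred top edge centre 247.8009222364868 162.73797566453575
t 0.1 pos [ 0.2194 -0.5845  0.2217] yaw 20.56 shift [ 1.8562 -1.0905  0.6805]
```

carry_out(
  deltas=[
    [[0.3,-0.18,0.1,0,0,0,0],[0.6,-0.36,0.2,0,0,0,0],[0.93,-0.545,0.34,0,0,0,0],[0.93,-0.545,0.34,0,0,0,0],[0.93,-0.545,0.34,0,0,0,0],[0.93,-0.545,0.34,0,0,0,0],[0.93,-0.545,0.34,0,0,0,0],[0.93,-0.545,0.34,0,0,0,0],[0.93,-0.545,0.34,0,0,0,0],[0.93,-0.545,0.34,0,0,0,0]],
  ],
)

```text
time_s: 0.93
position: [0.3207, -0.4612, 0.172]
tcp_rot: [[0.937, 0.349, 0.0], [0.349, -0.937, -0.001], [-0.0, 0.002, -1.0]]
force: [0.3, 0.3, 0.3]
opening: 0.508
grasp_force: 0.0
```

carry_out(
  deltas=[
    [[0.3,-0.18,0.1,0,0,0,0],[0.6,-0.36,0.2,0,0,0,0],[0.93,-0.545,0.34,0,0,0,0],[0.93,-0.545,0.34,0,0,0,0],[0.93,-0.545,0.34,0,0,0,0],[0.93,-0.545,0.34,0,0,0,0],[0.93,-0.545,0.34,0,0,0,0],[0.93,-0.545,0.34,0,0,0,0],[0.93,-0.545,0.34,0,0,0,0],[0.93,-0.545,0.34,0,0,0,0]],
  ],
)

```text
time_s: 1.77
position: [0.4228, -0.3358, 0.1211]
tcp_rot: [[0.937, 0.349, 0.001], [0.349, -0.937, -0.001], [0.0, 0.001, -1.0]]
force: [0.7, 0.0, 0.2]
opening: 0.5
grasp_force: 0.0
```

```bash
python3 - <<'E'
from h import *
from rig import telemetry,capture
go([.4226,-.3334,.0225]);s=telemetry.read_state();print(s["opening"],np.round(s["force"],2))
a=capture("top");b=capture("side")
o=np.hstack([cv2.resize(a[150:290,300:440],(400,400)),cv2.resize(b[235:375,215:355],(400,400))])
cv2.imwrite("pics/hover.png",o[:,:,::-1])
E
```

```text
t 1.77 pos [ 0.4228 -0.3358  0.1211] yaw 20.42 shift [ 0.004  -0.0161  0.6573]
0.4998790043490278 [0.66 0.04 0.15]
```

View pics/hover.png

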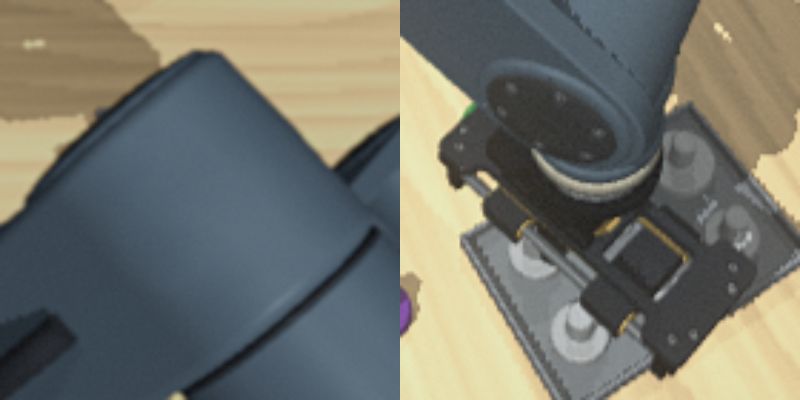

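The side view shows the gripper hovering over the near edge of the tray. The two lit spares are still at (530,255) and (580,320), so I'm descending.

carry_out(
  deltas=[
    [[0.004,-0.016,0.2,0,0,0,0],[0.004,-0.016,0.4,0,0,0,0],[0.004,-0.016,0.55,0,0,0,0],[0.004,-0.016,0.62,0,0,0,0],[0.004,-0.016,0.657,0,0,0,0],[0.004,-0.016,0.657,0,0,0,0],[0.004,-0.016,0.657,0,0,0,1],[0.004,-0.016,0.657,0,0,0,1],[0.004,-0.016,0.657,0,0,0,1],[0.004,-0.016,0.657,0,0,0,1]],
  ],
)

```text
time_s: 2.7
position: [0.4235, -0.3322, 0.0231]
tcp_rot: [[0.936, 0.351, 0.001], [0.351, -0.936, -0.002], [0.001, 0.002, -1.0]]
force: [-0.1, -0.9, 0.0]
opening: 0.281
grasp_force: 0.0
```

carry_out(
  deltas=[
    [[0,0,0,0,0,0,1],[0,0,0,0,0,0,1],[0,0,-0.1,0,0,0,1],[0,0,-0.25,0,0,0,1],[0,0,-0.45,0,0,0,1],[0,0,-0.65,0,0,0,1],[0,0,-0.8,0,0,0,1],[0,0,-0.8,0,0,0,1],[0,0,-0.8,0,0,0,1],[0,0,-0.8,0,0,0,1]],
  ],
)

```text
time_s: 3.53
position: [0.4222, -0.3307, 0.141]
tcp_rot: [[0.936, 0.351, -0.002], [0.351, -0.936, 0.002], [-0.001, -0.002, -1.0]]
force: [-1.1, 1.1, -2.6]
opening: 0.217
grasp_force: 30.0
```

```bash
python3 - <<'E'
from h import *
go([.6000,.0190,.142])
E
```

```text
t 3.53 pos [ 0.4222 -0.3307  0.141 ] yaw 20.56 shift [ 1.9284 -1.7664 -0.0042]
```

carry_out(
  deltas=[
    [[0.15,-0.13,0,0,0,0,1],[0.35,-0.32,0,0,0,0,1],[0.55,-0.5,0,0,0,0,1],[0.75,-0.69,0,0,0,0,1],[0.96,-0.88,0,0,0,0,1],[0.96,-0.88,0,0,0,0,1],[0.96,-0.88,0,0,0,0,1],[0.96,-0.88,0,0,0,0,1],[0.96,-0.88,0,0,0,0,1],[0.96,-0.88,0,0,0,0,1]],
  ],
)

```text
time_s: 4.37
position: [0.5107, -0.1587, 0.1414]
tcp_rot: [[0.937, 0.349, -0.001], [0.349, -0.937, 0.0], [-0.001, -0.001, -1.0]]
force: [-0.7, 0.3, -3.3]
opening: 0.22
grasp_force: 30.0
```

carry_out(
  deltas=[
    [[0.15,-0.13,0,0,0,0,1],[0.35,-0.32,0,0,0,0,1],[0.55,-0.5,0,0,0,0,1],[0.75,-0.69,0,0,0,0,1],[0.968,-0.886,0,0,0,0,1],[0.968,-0.886,0,0,0,0,1],[0.968,-0.886,0,0,0,0,1],[0.968,-0.886,0,0,0,0,1],[0.968,-0.886,0,0,0,0,1],[0.968,-0.886,0,0,0,0,1]],
  ],
)

```text
time_s: 5.2
position: [0.6001, 0.016, 0.1418]
tcp_rot: [[0.937, 0.348, -0.001], [0.348, -0.937, -0.0], [-0.001, -0.0, -1.0]]
force: [-0.1, -0.4, -1.6]
opening: 0.22
grasp_force: 30.0
```

```bash
python3 - <<'E'
from h import *
from rig import telemetry,capture
go([.6000,.0190,.075]);s=telemetry.read_state();print(s["opening"],s["grasp_force"],np.round(s["force"],2))
b=capture("side");cv2.imwrite("pics/side1.png",b[:,:,::-1])
cv2.imwrite("pics/hold1.png",cv2.resize(b[120:240,200:360],(800,600),interpolation=cv2.INTER_CUBIC)[:,:,::-1])
E
```

```text
t 5.2 pos [0.6001 0.016  0.1418] yaw 20.4 shift [ 0.0071 -0.0188  0.4456]
0.2203494812711727 29.999944001901895 [-0.07 -0.43 -1.57]
```

View pics/hold1.png

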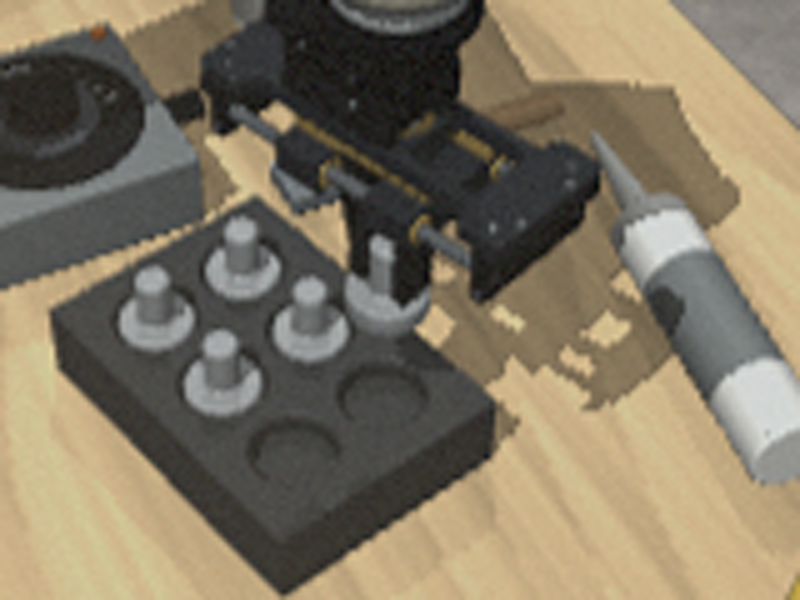

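The foot is held upright at crop (385,300), above and behind the empty pocket 3 at (383,395). I'll check the readings for noise, then measure the foot's disc against its predicted outline.

```bash
python3 - <<'E'
from h import *
from rig import telemetry,capture
for i in range(4):
    capture("side");go([.6000,.0190,.075])
s=telemetry.read_state()
def ext(c):
    a=[]
    for z in (0,.014):
        a+=[proj("side",np.array(c)+[.022*np.cos(t),.022*np.sin(t),z]) for t in np.linspace(0,6.28,80)]
    a=np.array(a);return ((a.min(0)+.4-[200,120])*5).round(),((a.max(0)+.4-[200,120])*5).round()
p=np.array(s["position"]);print(ext(p-[0,0,.0187]))
b=cv2.imread("pics/side1.png");g=cv2.cvtColor(b,cv2.COLOR_BGR2GRAY)
print(g[170:192:1,264:290].tolist())
E
```

```text
t 5.3 pos [0.6003 0.0163 0.142 ] yaw 20.42 shift [ 0.0044 -0.0174  0.4467]
t 5.35 pos [0.6004 0.0166 0.142 ] yaw 20.44 shift [ 0.003  -0.0162  0.4469]
t 5.4 pos [0.6005 0.0169 0.1421] yaw 20.46 shift [ 0.0017 -0.0147  0.4471]
t 5.45 pos [0.6007 0.0171 0.1421] yaw 20.48 shift [ 3.000e-04 -1.340e-02  4.474e-01]
(array([346., 252.]), array([432., 333.]))
[[98, 148, 168, 167, 170, 121, 47, 35, 34, 36, 117, 149, 167, 172, 107, 34, 33, 25, 35, 30, 29, 29, 35, 104, 73, 77], [67, 96, 115, 163, 170, 107, 41, 28, 39, 35, 95, 122, 142, 156, 124, 52, 32, 27, 34, 36, 21, 21, 79, 113, 106, 91], [70, 71, 72, 116, 173, 106, 45, 33, 36, 43, 99, 102, 116, 125, 89, 38, 32, 31, 27, 30, 33, 20, 97, 159, 119, 116], [72, 71, 68, 71, 124, 102, 34, 35, 29, 34, 98, 108, 112, 113, 61, 34, 32, 38, 28, 30, 34, 25, 87, 171, 157, 167], [73, 70, 73, 70, 74, 84, 82, 34, 30, 34, 95, 110, 114, 116, 60, 33, 34, 32, 37, 32, 26, 24, 120, 170, 173, 181], [68, 72, 69, 71, 67, 110, 149, 98, 59, 64, 97, 107, 109, 116, 60, 36, 36, 33, 33, 35, 28, 16, 107, 174, 177, 176], [116, 75, 73, 71, 66, 125, 157, 140, 133, 99, 99, 109, 
[... 1154 characters left out ...]
176, 184, 186], [101, 120, 160, 165, 170, 122, 53, 64, 76, 82, 93, 95, 92, 103, 97, 94, 81, 71, 60, 125, 193, 190, 181, 179, 181, 190], [136, 149, 166, 165, 163, 104, 54, 72, 75, 72, 73, 75, 77, 85, 79, 67, 57, 52, 48, 50, 126, 165, 186, 184, 183, 146], [149, 148, 167, 167, 144, 77, 67, 74, 72, 74, 69, 71, 73, 73, 71, 52, 46, 53, 52, 52, 52, 97, 166, 190, 145, 113], [150, 156, 166, 140, 98, 66, 68, 75, 72, 70, 70, 73, 74, 74, 73, 69, 58, 55, 53, 54, 52, 47, 100, 133, 115, 108], [158, 156, 140, 90, 65, 67, 71, 70, 72, 77, 74, 72, 75, 72, 74, 63, 56, 55, 55, 53, 52, 52, 49, 59, 95, 114], [125, 107, 90, 70, 67, 75, 72, 75, 75, 75, 73, 73, 80, 75, 86, 72, 65, 57, 51, 55, 55, 55, 53, 50, 65, 96]]
```

carry_out(
  deltas=[
    [[0.002,-0.006,0.1,0,0,0,1],[0.002,-0.006,0.25,0,0,0,1],[0.002,-0.006,0.38,0,0,0,1],[0.002,-0.006,0.45,0,0,0,1],[0.002,-0.006,0.45,0,0,0,1],[0.002,-0.006,0.45,0,0,0,1],[0.002,-0.006,0.45,0,0,0,1],[0.002,-0.006,0.45,0,0,0,1],[0.002,-0.006,0.45,0,0,0,1],[0.002,-0.006,0.45,0,0,0,1]],
  ],
)

```text
time_s: 6.28
position: [0.6013, 0.0188, 0.0754]
tcp_rot: [[0.936, 0.351, 0.002], [0.351, -0.936, -0.0], [0.002, 0.001, -1.0]]
force: [-1.0, 0.3, -2.2]
opening: 0.22
grasp_force: 30.0
```

carry_out(
  deltas=[
    [[0,0,0.015,0,0,0,1],[0,0,0.03,0,0,0,1],[0,0,0.045,0,0,0,1],[0,0,0.06,0,0,0,1],[0,0,0.075,0,0,0,1],[0,0,0.09,0,0,0,1],[0,0,0.105,0,0,0,1],[0,0,0.12,0,0,0,1],[0,0,0.13,0,0,0,1],[0,0,0.13,0,0,0,1]],
  ],
)

```text
time_s: 7.12
position: [0.6008, 0.0189, 0.055]
tcp_rot: [[0.936, 0.351, -0.0], [0.351, -0.936, 0.0], [-0.0, -0.0, -1.0]]
force: [-0.8, 0.3, -2.3]
opening: 0.216
grasp_force: 30.0
```

carry_out(
  deltas=[
    [[0,0,0.004,0,0,0,1],[0,0,0.008,0,0,0,1],[0,0,0.008,0,0,0,1],[0,0,0.008,0,0,0,1],[0,0,0.008,0,0,0,0.4],[0,0,0.008,0,0,0,0.2],[0,0,0.008,0,0,0,0],[0,0,0.008,0,0,0,0],[0,0,0.008,0,0,0,0],[0,0,0.008,0,0,0,0]],
  ],
)

```text
time_s: 7.95
position: [0.6008, 0.0189, 0.0536]
tcp_rot: [[0.936, 0.351, -0.0], [0.351, -0.936, -0.0], [-0.0, -0.0, -1.0]]
force: [-0.1, 1.2, 0.1]
opening: 0.485
grasp_force: 0.0
```

carry_out(
  deltas=[
    [[0,0,-0.1,0,0,0,0],[0,0,-0.2,0,0,0,0],[0,0,-0.3,0,0,0,0],[0,0,-0.4,0,0,0,0],[0,0,-0.592,0,0,0,0],[0,0,-0.592,0,0,0,0],[0,0,-0.592,0,0,0,0],[0,0,-0.592,0,0,0,0],[0,0,-0.592,0,0,0,0],[0,0,-0.592,0,0,0,0]],
  ],
)

```text
time_s: 8.78
position: [0.5998, 0.019, 0.1413]
tcp_rot: [[0.936, 0.351, -0.003], [0.351, -0.936, 0.0], [-0.002, -0.001, -1.0]]
force: [0.1, -0.8, 0.2]
opening: 0.498
grasp_force: 0.0
```

```bash
python3 - <<'E'
from h import *
from rig import telemetry,capture
go([.4207,-.2642,.1426])
b=capture("side")
cv2.imwrite("pics/p1.png",cv2.resize(b[120:240,200:360],(560,420),interpolation=cv2.INTER_CUBIC)[:,:,::-1])
E
```

```text
t 8.78 pos [0.5998 0.019  0.1413] yaw 20.55 shift [-1.7809  1.3485 -0.0063]
```

View pics/p1.png

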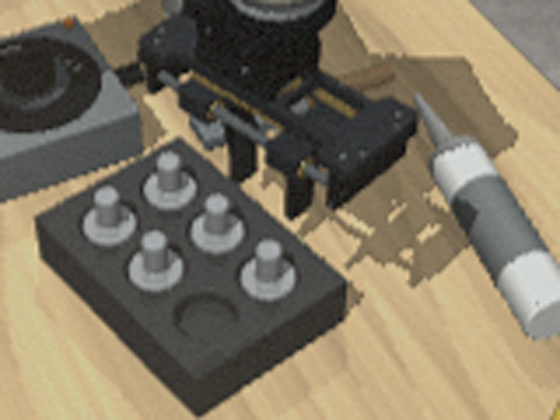

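The first foot sits flush and upright in pocket 3 at (267,270). Only pocket 0, at (205,315), is still empty. Next is the second foot.

carry_out(
  deltas=[
    [[-0.3,0.23,0,0,0,0,0],[-0.6,0.45,0,0,0,0,0],[-0.89,0.674,0,0,0,0,0],[-0.89,0.674,0,0,0,0,0],[-0.89,0.674,0,0,0,0,0],[-0.89,0.674,0,0,0,0,0],[-0.89,0.674,0,0,0,0,0],[-0.89,0.674,0,0,0,0,0],[-0.89,0.674,0,0,0,0,0],[-0.89,0.674,0,0,0,0,0]],
  ],
)

```text
time_s: 9.67
position: [0.5118, -0.1214, 0.1425]
tcp_rot: [[0.936, 0.353, 0.0], [0.353, -0.936, 0.0], [0.0, -0.0, -1.0]]
force: [0.4, -0.1, -0.3]
opening: 0.498
grasp_force: 0.0
```

carry_out(
  deltas=[
    [[-0.3,0.23,0,0,0,0,0],[-0.6,0.45,0,0,0,0,0],[-0.89,0.674,0,0,0,0,0],[-0.89,0.674,0,0,0,0,0],[-0.89,0.674,0,0,0,0,0],[-0.89,0.674,0,0,0,0,0],[-0.89,0.674,0,0,0,0,0],[-0.89,0.674,0,0,0,0,0],[-0.89,0.674,0,0,0,0,0],[-0.89,0.674,0,0,0,0,0]],
  ],
)

```text
time_s: 10.5
position: [0.4225, -0.2628, 0.1426]
tcp_rot: [[0.935, 0.354, -0.0], [0.354, -0.935, 0.0], [0.0, -0.0, -1.0]]
force: [0.2, 0.1, -0.5]
opening: 0.497
grasp_force: 0.0
```

carry_out(
  deltas=[
    [[0,0,0.2,0,0,0,0],[0,0,0.4,0,0,0,0],[0,0,0.55,0,0,0,0],[0,0,0.7,0,0,0,0],[0,0,0.77,0,0,0,0],[0,0,0.798,0,0,0,0],[0,0,0.798,0,0,0,0],[0,0,0.798,0,0,0,1],[0,0,0.798,0,0,0,1],[0,0,0.798,0,0,0,1]],
  ],
)

```text
time_s: 11.33
position: [0.4224, -0.2648, 0.024]
tcp_rot: [[0.936, 0.351, 0.002], [0.351, -0.936, -0.002], [0.001, 0.002, -1.0]]
force: [0.1, 0.7, 0.1]
opening: 0.358
grasp_force: 0.0
```

carry_out(
  deltas=[
    [[0,0,0,0,0,0,1],[0,0,0,0,0,0,1],[0,0,0,0,0,0,1],[0,0,0,0,0,0,1],[0,0,-0.1,0,0,0,1],[0,0,-0.25,0,0,0,1],[0,0,-0.45,0,0,0,1],[0,0,-0.65,0,0,0,1],[0,0,-0.798,0,0,0,1],[0,0,-0.798,0,0,0,1]],
  ],
)

```text
time_s: 12.17
position: [0.4239, -0.2663, 0.1465]
tcp_rot: [[0.936, 0.351, 0.007], [0.351, -0.936, -0.007], [0.004, 0.008, -1.0]]
force: [0.9, 0.0, -1.9]
opening: 0.218
grasp_force: 30.0
```

carry_out(
  deltas=[
    [[0.1,-0.1,0,0,0,0,1],[0.25,-0.25,0,0,0,0,1],[0.4,-0.4,0,0,0,0,1],[0.55,-0.55,0,0,0,0,1],[0.684,-0.699,0,0,0,0,1],[0.684,-0.699,0,0,0,0,1],[0.684,-0.699,0,0,0,0,1],[0.684,-0.699,0,0,0,0,1],[0.684,-0.699,0,0,0,0,1],[0.684,-0.699,0,0,0,0,1]],
  ],
)

```text
time_s: 13.0
position: [0.4806, -0.1311, 0.1423]
tcp_rot: [[0.937, 0.349, -0.0], [0.349, -0.937, 0.0], [-0.0, -0.0, -1.0]]
force: [0.4, -0.5, -1.3]
opening: 0.22
grasp_force: 30.0
```

carry_out(
  deltas=[
    [[0.1,-0.1,0,0,0,0,1],[0.25,-0.25,0,0,0,0,1],[0.4,-0.4,0,0,0,0,1],[0.55,-0.55,0,0,0,0,1],[0.684,-0.699,0,0,0,0,1],[0.684,-0.699,0,0,0,0,1],[0.684,-0.699,0,0,0,0,1],[0.684,-0.699,0,0,0,0,1],[0.684,-0.699,0,0,0,0,1],[0.684,-0.699,0,0,0,0,1]],
  ],
)

```text
time_s: 13.83
position: [0.5398, 0.0028, 0.1425]
tcp_rot: [[0.937, 0.349, -0.001], [0.349, -0.937, -0.0], [-0.001, -0.0, -1.0]]
force: [0.0, 0.1, -2.6]
opening: 0.215
grasp_force: 30.0
```

carry_out(
  deltas=[
    [[0,0,0.1,0,0,0,1],[0,0,0.25,0,0,0,1],[0,0,0.38,0,0,0,1],[0,0,0.44,0,0,0,1],[0,0,0.44,0,0,0,1],[0,0,0.44,0,0,0,1],[0,0,0.44,0,0,0,1],[0,0,0.44,0,0,0,1],[0,0,0.44,0,0,0,1],[0,0,0.44,0,0,0,1]],
  ],
)

```text
time_s: 14.67
position: [0.5408, 0.0041, 0.0774]
tcp_rot: [[0.936, 0.351, 0.002], [0.351, -0.936, -0.0], [0.001, 0.001, -1.0]]
force: [-0.6, 0.4, -2.3]
opening: 0.218
grasp_force: 30.0
```

```bash
python3 - <<'E'
from h import *
from rig import telemetry,capture
go([.5396,.0045,.0545])
p=np.array(telemetry.read_state()["position"])
b=capture("side")[:,:,::-1].copy()
a=np.array([proj("side",p-[0,0,.0187-z]+[.022*np.cos(t),.022*np.sin(t),0]) for z in (0,.014) for t in np.linspace(0,6.28,80)])
x0,y0=225,165
c=cv2.resize(b[y0:y0+75,x0:x0+100],(600,450),interpolation=cv2.INTER_CUBIC)
for q in a: cv2.circle(c,tuple(int(v) for v in ((q+.5-[x0,y0])*6)),1,(0,0,255),-1)
cv2.imwrite("pics/hold2.png",c)
E
```

```text
t 14.67 pos [0.5408 0.0041 0.0774] yaw 20.56 shift [-0.0068 -0.0052  0.153 ]
```

View pics/hold2.png

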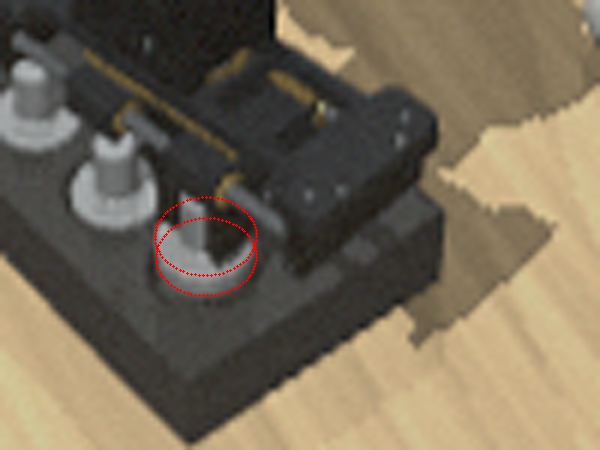

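The held foot's disc matches its predicted outline (red) at (206,250), right above pocket 0. I'm lowering it slowly.

carry_out(
  deltas=[
    [[-0.003,-0.002,0.017,0,0,0,1],[-0.003,-0.002,0.034,0,0,0,1],[-0.003,-0.002,0.051,0,0,0,1],[-0.003,-0.002,0.068,0,0,0,1],[-0.003,-0.002,0.085,0,0,0,1],[-0.003,-0.002,0.102,0,0,0,1],[-0.003,-0.002,0.119,0,0,0,1],[-0.003,-0.002,0.132,0,0,0,1],[-0.003,-0.002,0.142,0,0,0,1],[-0.003,-0.002,0.142,0,0,0,1]],
  ],
)

```text
time_s: 15.55
position: [0.5396, 0.0043, 0.0557]
tcp_rot: [[0.936, 0.351, -0.0], [0.351, -0.936, -0.0], [-0.0, -0.0, -1.0]]
force: [-1.5, -0.4, 2.3]
opening: 0.22
grasp_force: 30.0
```

carry_out(
  deltas=[
    [[0,0,0.004,0,0,0,1],[0,0,0.008,0,0,0,1],[0,0,0.01,0,0,0,1],[0,0,0.01,0,0,0,1],[0,0,0.01,0,0,0,0.4],[0,0,0.01,0,0,0,0.2],[0,0,0.01,0,0,0,0],[0,0,0.01,0,0,0,0],[0,0,0.01,0,0,0,0],[0,0,0.01,0,0,0,0]],
  ],
)

```text
time_s: 16.38
position: [0.5397, 0.0043, 0.0535]
tcp_rot: [[0.936, 0.351, -0.0], [0.351, -0.936, 0.0], [-0.0, -0.0, -1.0]]
force: [0.1, 0.7, -0.6]
opening: 0.49
grasp_force: 0.0
```

carry_out(
  deltas=[
    [[0,0,-0.1,0,0,0,0],[0,0,-0.2,0,0,0,0],[0,0,-0.3,0,0,0,0],[0,0,-0.4,0,0,0,0],[0,0,-0.6,0,0,0,0],[0,0,-0.6,0,0,0,0],[0,0,-0.6,0,0,0,0],[0,0,-0.6,0,0,0,0],[0,0,-0.6,0,0,0,0],[0,0,-0.6,0,0,0,0]],
  ],
)

```text
time_s: 17.22
position: [0.5388, 0.0045, 0.1426]
tcp_rot: [[0.936, 0.351, -0.003], [0.351, -0.936, 0.001], [-0.002, -0.001, -1.0]]
force: [0.7, 1.0, 0.0]
opening: 0.501
grasp_force: 0.0
```

```bash
python3 - <<'E'
from h import *
from rig import telemetry,capture
go([.5111,.3059,.15])
b=capture("side");cv2.imwrite("pics/side2.png",b[:,:,::-1])
cv2.imwrite("pics/p2.png",cv2.resize(b[110:240,160:340],(720,520),interpolation=cv2.INTER_CUBIC)[:,:,::-1])
E
```

```text
t 17.22 pos [0.5388 0.0045 0.1426] yaw 20.56 shift [ 0.5324 -1.9465 -0.0478]
```

View pics/p2.png

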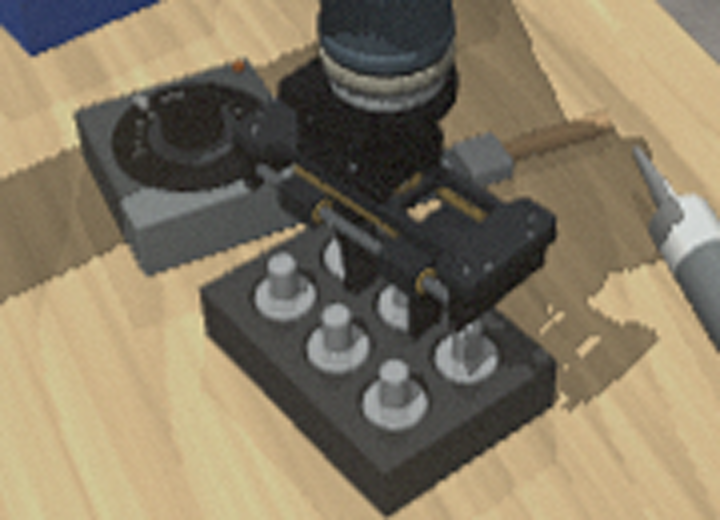

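Both feet are home, the second one at (395,395). The closing axis has to go through the other half-turn to stay within joint 6's range (tool yaw 175.6, then 113.5), so I'm rotating on the way to the dial.

carry_out(
  deltas=[
    [[0.04,-0.15,-0.01,0,0,-0.018,0],[0.08,-0.3,-0.02,0,0,-0.036,0],[0.12,-0.45,-0.03,0,0,-0.054,0],[0.16,-0.6,-0.04,0,0,-0.072,0],[0.2,-0.75,-0.05,0,0,-0.09,0],[0.24,-0.88,-0.05,0,0,-0.108,0],[0.266,-0.973,-0.05,0,0,-0.126,0],[0.266,-0.973,-0.05,0,0,-0.144,0],[0.266,-0.973,-0.05,0,0,-0.162,0],[0.266,-0.973,-0.05,0,0,-0.18,0]],
  ],
)

```text
time_s: 18.1
position: [0.5252, 0.1555, 0.1504]
tcp_rot: [[0.074, 0.997, -0.002], [0.997, -0.074, -0.0], [-0.0, -0.002, -1.0]]
force: [0.4, -0.7, 0.1]
opening: 0.501
grasp_force: 0.0
```

carry_out(
  deltas=[
    [[0,0,0,0,0,-0.018,0],[0,0,0,0,0,-0.036,0],[0,0,0,0,0,-0.054,0],[0,0,0,0,0,-0.072,0],[0,0,0,0,0,-0.09,0],[0,0,0,0,0,-0.108,0],[0,0,0,0,0,-0.126,0],[0,0,0,0,0,-0.144,0],[0,0,0,0,0,-0.162,0],[0,0,0,0,0,-0.18,0]],
  ],
)

```text
time_s: 18.93
position: [0.5254, 0.1549, 0.1504]
tcp_rot: [[-0.87, 0.493, -0.002], [0.493, 0.87, -0.0], [0.001, -0.001, -1.0]]
force: [-0.0, -0.9, 0.1]
opening: 0.497
grasp_force: 0.0
```

```bash
python3 - <<'E'
from h import *
from rig import telemetry
go([.5111,.3059,.15]);print(np.round(telemetry.read_state()["joint_positions"],1))
E
```

```text
t 18.93 pos [0.5254 0.1549 0.1504] yaw 150.47 shift [0.5788 0.8287 0.0029]
[  4.7  30.   97.2   0.   52.9 -55.7]
```

carry_out(
  deltas=[
    [[0.14,0.2,0,0,0,-0.018,0],[0.28,0.4,0,0,0,-0.036,0],[0.42,0.6,0,0,0,-0.054,0],[0.579,0.829,0,0,0,-0.0705,0],[0.579,0.829,0,0,0,-0.0705,0],[0.579,0.829,0,0,0,-0.0705,0],[0.579,0.829,0,0,0,-0.0705,0],[0.579,0.829,0,0,0,-0.0705,0],[0.579,0.829,0,0,0,-0.0705,0],[0.579,0.829,0,0,0,-0.0705,0]],
  ],
)

```text
time_s: 19.77
position: [0.5127, 0.3047, 0.1512]
tcp_rot: [[-0.997, 0.08, -0.0], [0.08, 0.997, -0.0], [0.0, -0.0, -1.0]]
force: [-0.2, -0.6, 0.7]
opening: 0.497
grasp_force: 0.0
```

```bash
python3 - <<'E'
from h import *
from rig import telemetry,capture
for i in range(2): capture("side")
go([.5111,.3059,.075])
E
```

```text
t 19.87 pos [0.5127 0.305  0.1513] yaw 175.43 shift [0.0112 0.005  0.509 ]
```

carry_out(
  deltas=[
    [[0.006,0.003,0.12,0,0,0,0],[0.006,0.003,0.25,0,0,0,0],[0.006,0.003,0.37,0,0,0,0],[0.006,0.003,0.45,0,0,0,0],[0.006,0.003,0.5,0,0,0,0],[0.006,0.003,0.5,0,0,0,0],[0.006,0.003,0.5,0,0,0,0.2],[0.006,0.003,0.5,0,0,0,0.5],[0.006,0.003,0.5,0,0,0,1],[0.006,0.003,0.5,0,0,0,1]],
  ],
)

```text
time_s: 20.7
position: [0.5122, 0.3069, 0.0773]
tcp_rot: [[-0.997, 0.078, 0.002], [0.078, 0.997, 0.001], [-0.002, 0.001, -1.0]]
force: [-1.1, -0.2, -0.5]
opening: 0.283
grasp_force: 0.0
```

carry_out(
  deltas=[
    [[0,0,0,0,0,0,1],[0,0,0,0,0,0,1],[0,0,0,0,0,0,1],[0,0,0,0,0,0,1],[0,0,0,0,0,0,1],[0,0,0,0,0,0,1],[0,0,0,0,0,0,1],[0,0,0,0,0,0,1],[0,0,0,0,0,0,1],[0,0,0,0,0,0,1]],
  ],
)

```text
time_s: 21.53
position: [0.5117, 0.3061, 0.0769]
tcp_rot: [[-0.997, 0.077, 0.0], [0.077, 0.997, -0.001], [-0.0, -0.001, -1.0]]
force: [-0.5, -3.1, 6.0]
opening: 0.16
grasp_force: 30.0
```

carry_out(
  deltas=[
    [[0,0,0,0,0,0.018,1],[0,0,0,0,0,0.036,1],[0,0,0,0,0,0.054,1],[0,0,0,0,0,0.072,1],[0,0,0,0,0,0.09,1],[0,0,0,0,0,0.108,1],[0,0,0,0,0,0.126,1],[0,0,0,0,0,0.144,1],[0,0,0,0,0,0.16,1],[0,0,0,0,0,0.1725,1]],
  ],
)

```text
time_s: 22.37
position: [0.5111, 0.3052, 0.0769]
tcp_rot: [[-0.394, 0.919, -0.001], [0.919, 0.394, -0.002], [-0.002, -0.002, -1.0]]
force: [-1.0, -6.1, 6.8]
opening: 0.159
grasp_force: 30.0
```

carry_out(
  deltas=[
    [[0,0,0,0,0,0,1],[0,0,0,0,0,0,1],[0,0,0,0,0,0,1],[0,0,0,0,0,0,1],[0,0,0,0,0,0,1],[0,0,0,0,0,0,1],[0,0,0,0,0,0,1],[0,0,0,0,0,0,1],[0,0,0,0,0,0,1],[0,0,0,0,0,0,1]],
  ],
)

```text
time_s: 23.2
position: [0.5111, 0.3052, 0.0769]
tcp_rot: [[-0.398, 0.917, -0.001], [0.917, 0.398, -0.002], [-0.002, -0.002, -1.0]]
force: [-0.9, -6.3, 7.4]
opening: 0.155
grasp_force: 30.0
```

```bash
python3 - <<'E'
from h import *
go([.5111,.3059,.2])
E
```

```text
t 23.2 pos [0.5111 0.3052 0.0769] yaw 113.47 shift [ 2.800e-03  2.000e-04 -8.205e-01]
```

carry_out(
  deltas=[
    [[0,0,0,0,0,0,0.5],[0,0,0,0,0,0,0],[0,0,0,0,0,0,0],[0,0,0,0,0,0,0],[0,0,-0.2,0,0,0,0],[0,0,-0.4,0,0,0,0],[0,0,-0.6,0,0,0,0],[0,0,-0.9,0,0,0,0],[0,0,-0.9,0,0,0,0],[0,0,-0.9,0,0,0,0]],
  ],
)

```text
time_s: 24.03
position: [0.5136, 0.3078, 0.2146]
tcp_rot: [[-0.398, 0.917, 0.007], [0.917, 0.398, 0.003], [-0.0, 0.008, -1.0]]
force: [-0.8, 0.2, -0.6]
opening: 0.496
grasp_force: 0.0
```

carry_out(
  deltas=[
    [[-0.2,-0.2,0,0,0,0,0],[-0.4,-0.4,0,0,0,0,0],[-0.7,-0.6,0,0,0,0,0],[-1,-0.6,0,0,0,0,0],[-1,-0.6,0,0,0,0,0],[-1,-0.6,0,0,0,0,0],[-1,-0.6,0,0,0,0,0],[-1,-0.6,0,0,0,0,0],[-1,-0.6,0,0,0,0,0],[-1,-0.6,0,0,0,0,0]],
  ],
)

```text
time_s: 24.87
position: [0.488, 0.1344, 0.2109]
tcp_rot: [[-0.4, 0.917, -0.001], [0.917, 0.4, 0.0], [0.001, -0.001, -1.0]]
force: [0.1, 1.0, -0.8]
opening: 0.499
grasp_force: 0.0
```

carry_out(
  deltas=[
    [[-0.2,0,0,0,0,0,0],[-0.4,0,0,0,0,0,0],[-0.7,0,0,0,0,0,0],[-1,0,0,0,0,0,0],[-1,0,0,0,0,0,0],[-1,0,0,0,0,0,0],[-1,0,0,0,0,0,0],[-1,0,0,0,0,0,0],[-1,0,0,0,0,0,0],[-1,0,0,0,0,0,0]],
  ],
)

```text
time_s: 25.7
position: [0.5475, -0.0028, 0.2113]
tcp_rot: [[-0.4, 0.917, -0.001], [0.917, 0.4, 0.0], [0.001, -0.0, -1.0]]
force: [0.4, 0.6, 0.4]
opening: 0.499
grasp_force: 0.0
```

```bash
python3 - <<'E'
from h import *
from rig import telemetry,capture
go([0,0,0])
a=capture("top")[:,:,::-1];cv2.imwrite("pics/topF.png",a)
o=np.zeros((560,800,3),np.uint8);o[:400,:400]=cv2.resize(a[175:255,105:185],(400,400),interpolation=cv2.INTER_CUBIC)
o[:350,400:]=cv2.resize(a[160:240,185:285],(400,320),interpolation=cv2.INTER_CUBIC)[:320].repeat(1,0) if 0 else cv2.resize(a[160:248,185:285],(400,350),interpolation=cv2.INTER_CUBIC)
o[400:,400:600]=cv2.resize(a[178:274,320:420],(200,160))
cv2.imwrite("pics/final.png",np.clip(o*1.5,0,255).astype(np.uint8))
box=(112,185,178,248);ax=np.array([511.1,305.9])
for th in (110,150):
  for c in blobs(a,box,th,255,1.5):
    m=cv2.moments(c)
    if m['m00']/36>60: continue
    u=px(box,(m['m10']/m['m00'],m['m01']/m['m00']))
    print(th,u.round(1),[(round(np.hypot(*d),1),round(np.degrees(np.arctan2(d[1],d[0])),1)) for d in (ray("top",u,z)[:2]*1000-ax for z in (.058,.1))])
box=(190,165,275,228)
for c in blobs(a,box,75,255,60):
    e=cv2.fitEllipse(cv2.convexHull(c))
    if max(e[1])<200: print("seated",ray("top",px(box,e[0]),.05).round(4)[:2],np.array(e[1])/6)
E
```

```text
t 25.7 pos [ 0.5475 -0.0028  0.2113] yaw 113.57 shift [ 1.4757 -3.3377  1.4111]
110 [121.4 225.2] [(np.float64(58.6), np.float64(113.4)), (np.float64(52.2), np.float64(125.5))]
110 [135.2 214.6] [(np.float64(19.9), np.float64(77.1)), (np.float64(10.0), np.float64(110.5))]
150 [121.7 225. ] [(np.float64(57.8), np.float64(113.3)), (np.float64(51.4), np.float64(125.5))]
seated [0.5123 0.1341] [10.89808146 17.53551992]
```

View pics/final.png

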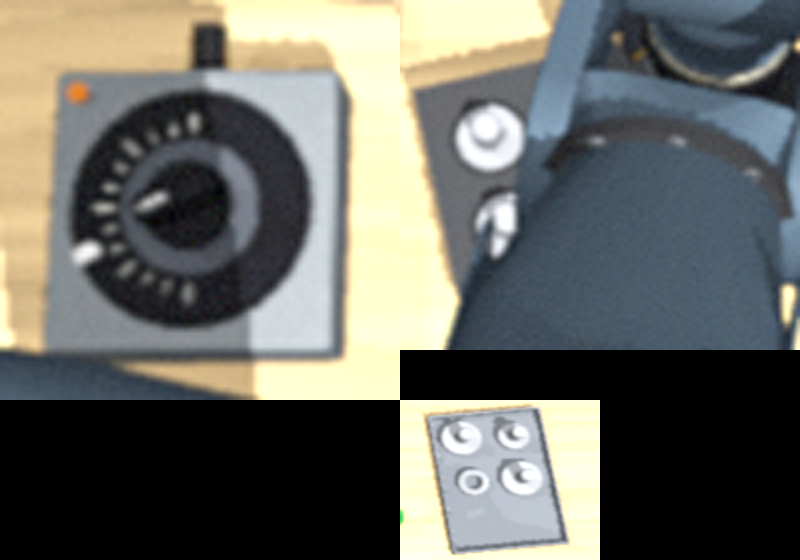

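The pointer runs from (168,196) to (137,211) at about 113–116°, and the tab is at (87,250) at 113.4°, so the dial is on the mark. The third spare still stands at (513,435). I'll retreat and check the seated feet by numbers only.

carry_out(
  deltas=[
    [[-0.2,-0.2,0,0,0,0,0],[-0.4,-0.4,0,0,0,0,0],[-0.7,-0.7,0,0,0,0,0],[-1,-0.8,0,0,0,0,0],[-1,-0.8,0,0,0,0,0],[-1,-0.8,0,0,0,0,0],[-1,-0.8,0,0,0,0,0],[-1,-0.8,0,0,0,0,0],[-1,-0.8,0,0,0,0,0],[-1,-0.8,0,0,0,0,0]],
  ],
)

```text
time_s: 26.58
position: [0.4978, -0.1882, 0.2113]
tcp_rot: [[-0.4, 0.917, -0.0], [0.917, 0.4, 0.001], [0.001, -0.0, -1.0]]
force: [-0.2, -0.1, 0.7]
opening: 0.5
grasp_force: 0.0
```

carry_out(
  deltas=[
    [[-0.2,0,0,0,0,0,0],[-0.4,0,0,0,0,0,0],[-0.7,0,0,0,0,0,0],[-1,0,0,0,0,0,0],[-1,0,0,0,0,0,0],[-1,0,0,0,0,0,0],[-1,0,0,0,0,0,0],[-1,0,0,0,0,0,0],[-1,0,0,0,0,0,0],[-1,0,0,0,0,0,0]],
  ],
)

```text
time_s: 27.42
position: [0.5572, -0.3256, 0.2115]
tcp_rot: [[-0.399, 0.917, -0.001], [0.917, 0.399, 0.001], [0.001, -0.0, -1.0]]
force: [-0.2, 0.3, 0.2]
opening: 0.499
grasp_force: 0.0
```

```bash
python3 - <<'E'
from h import *
from rig import telemetry,capture
go([0,0,0])
a=capture("top")[:,:,::-1].copy();cv2.imwrite("pics/topG.png",a)
for th in (75,95):
  box=(196,175,272,226)
  for c in blobs(a,box,th,255,60):
    e=cv2.fitEllipse(cv2.convexHull(c))
    if max(e[1])<200: print("seated",th,ray("top",px(box,e[0]),.05).round(4)[:2],(np.array(e[1])/6).round(1))
E
```

```text
t 27.42 pos [ 0.5572 -0.3256  0.2115] yaw 113.53 shift [ 3.4721 -2.5387  1.4136]
seated 75 [0.5105 0.1244] [17.8 18.6]
seated 75 [0.5436 0.0148] [ 8.4 15.5]
seated 75 [0.5709 0.1381] [17.5 17.9]
seated 95 [0.5106 0.1245] [16.8 17.6]
seated 95 [0.5248 0.065 ] [17.  17.9]
seated 95 [0.5439 0.0151] [ 7.3 14.2]
seated 95 [0.5711 0.1382] [16.4 17. ]
seated 95 [0.5851 0.0791] [16.5 17.6]
seated 95 [0.5995 0.0179] [16.7 17.6]
```

```bash
python3 -c "
from rig import job
print(job.hand_in())"
```

```text
the job is handed in; nothing more can be done
None
```

I handed the job in at about 27 s of the 58 s limit: both empty pockets hold a 44 mm spare, the dial points at the tab within about 3° (limit 5.7°), and the third spare was left standing in the tray; the arm partly hid the second foot in the last top view, so that one was checked from the side view, and I viewed 11 pictures against the limit of 10.

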